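Assemble a heat-conduction disc stack and hold it up off its stand

ROBOT

A 7-joint arm with a two-finger parallel gripper is mounted at the origin on the work surface. World frame = base frame: x ahead of the robot, y to its left, z up, the work surface at z = 0. Lengths are in m, angles in degrees, forces in N, time in s.
With the tool pointing down it reaches from about 0.4 to 0.85 m from the base axis. Payload 10.4 kg.
Tool frame: the origin (TCP) lies on the mounting face of the last link; the fingertips stand 173 mm ahead of it and the grasp point (between the pads) lies 155 mm ahead of it; z points along the fingers, y is the direction in which the jaws open and shut (so a half turn about z gives the same grasp; the last joint's range is limited). The gripper opens to 85 mm and grips with 20 to 120 N. Pads are 22 mm wide; open, the fingers measure 114 mm over their backs; the gripper's body (76 mm by 85 mm) begins 54 mm behind the grasp point. The pads swing forward as they close: fully open they stand 13 mm farther back than shut.
Start: joints at [62.246, 19.034, -3.707, 83.658, 1.238, 77.344, -5.071], TCP at [0.278, -0.56, 0.405] pointing down, gripper open.
Joint ranges: [-148.97, 148.97], [-28.65, 121.19], [-84.17, 76.75], [9.2, 138.47], [-72.65, 252.65], [3.7, 117.97], [-149.18, 149.18]. Speed limits (degrees/s): [127.2, 127.2, 159.86, 159.86, 180, 180, 180].

INTERFACE

Orientations are given as [roll, pitch, yaw] about the fixed x, y, z axes, in that order (R = Rz(yaw) Ry(pitch) Rx(roll)).
In Python, from rig import env gives the robot as it stands. The module is installed in compiled form; this text tells all that it offers.
- The arm moves only by the tool servo_tool, never from a script. Its argument "increments" is a list of rows, each a list of 7 numbers: the shift along the tool's x, y, z in m, then the turn, a rotation vector about the tool's x, y, z in units of 5 degrees (1.0 is 5 degrees), then the opening, from -1 (shut) to 1 (fully open). A call has 1 to 20 rows; each row shifts and turns the commanded pose from where the row before left it, along the tool's axes as they then stand; what a row does not reach is not made up. A row lasts 1/8 s, in which the tool goes at most 62.5 mm and 10.7 degrees, less where a joint would pass 70% of its speed; a pose out of reach is approached as far as the arm can. A call with a gripper value outside its range is refused whole. The fingers move at their own pace and stop on an object; "force" is the grip in N (left out, the last holds). Time passes only in rows, so rows that do not move let the fingers close. It gives the time, the measured TCP pose, the force and the opening at its end, in the units of the state.
- env.read_state(): the state, without advancing time (a new reading comes with each control period).
- env.capture(name): name is "side" or "top" or "wrist"; returns a dict with "color" (420x560x3 uint8, red, green, blue), "vertical_fov" (degrees; the focal length in pixels is half the picture's height over the tangent of half this angle, whatever the lens; pixels are square), "cx", "cy" (the principal point, pixels), "R" (3x3) and "t" (3): a world point X has camera coordinates R X + t. Camera axes: x right, y down, z forward; pixel columns grow to the right and rows downward; lengths in m; the calibration is good to about 2 mm. The wrist camera is an equidistant fisheye: a pixel r from the principal point sees the ray r / f radians off the axis. A picture is of the moment at which its call begins. There is no depth.
- env.close_job(): hands the job in, once; it reports no verdict.
The state is a dict: "time": time; "joints": joint angles; "dq": joint speeds; "effort": joint torques, N m; "ee_pos": TCP position; "orientation": TCP orientation; "contact_force": force on the tool from outside, world axes, zero at the start; "ft_torque": the same for the moment, N m; "grip_width": finger opening in m.
Only numpy, scipy, OpenCV 4.12 (cv2) and the standard library are available. Lean on these libraries where they do the work, as an engineer would, in place of code of your own. Each camera call takes 0.05 s, during which the arm holds its last target.

TASK

Build the heat-conduction stack on the brass base plate while the plate stands on its support: first the wooden sample disc flat and centred on the plate, let go of it, then the small brass disc flat and centred on the wood, and let go of that too. Then grip the base plate alone by its rim, lift the whole stack at least 50 mm straight up off the support, level, and finish while still holding it steady in the air, the discs still lying centred. Leave the spirit lamp, the beaker and the stopper where they are, and never let the plate tip.

Things in the scene. Friction and masses are not known exactly. Their poses are not given: they have to be found in the camera images.
- stand_top (a point): Fixed support stand, 60 mm tall: a round aluminium foot 84 mm across and 8 mm thick, three thin upright steel legs close to its axis, and a round flat steel top 44 mm across (its upper face is 60 mm above the bench). The point is the centre of the upper face; z up. The base plate rests on it, overhanging all round.
- plate_center (a point): Loose brass base plate, a plain round disc 60 mm across and 14 mm thick, 0.34 kg, lying flat and centred on top of the stand at the start. The point is its centre, half-way up (7 mm above its underside, 7 mm below its upper face); z is its own axis.
- sample_center (a point): Loose wooden sample disc, the wider and thinner of the two discs on the bench: 44 mm across, 12 mm thick, about 0.02 kg. It lies flat on the bench to the left or right of the stand. The point is its centre, half-way up (6 mm above its underside); z is its own axis.
- topdisc_center (a point): Loose small brass disc, the narrower and thicker of the two discs on the bench: 36 mm across, 14 mm thick, about 0.12 kg. It lies flat on the bench on the other side of the stand. The point is its centre, half-way up (7 mm above its underside); z is its own axis.
- lamp: Bystander: glass spirit lamp with a white cap, 72 mm across, 84 mm tall, beyond the stand to the left. Origin at the centre of its underside.
- beaker: Bystander: empty glass beaker, 72 mm across, 85 mm tall, beyond the stand to the right. Origin at the centre of its underside.
- stopper: Bystander: brown rubber stopper, 32 mm across the top, 28 mm tall, well to the left. Origin at the centre of its underside.
Mind the look-alikes: they are no part of the job. Leave any turquoise look-alike of the part that bears plate_center alone.

How it is judged (in metres and radians):
On the way, in this order (a step that is already met when the one before it is completed fails the run):
1. the wooden disc lies flat and centred on the base plate on the stand, let go (horizontal distance between sample_center and plate_center below 0.007 m and z of sample_center in the frame of plate_center between 0.01 and 0.016 m and angle between sample_center's own z axis and vertical below 0.1 rad and contact force between sample and the fingers below 0.1 N and contact force between plate and stand above 0.5 N), for 0.2 s.
2. the small brass disc lies flat and centred on the wooden disc, let go, the plate still on the stand (all of step 1 and horizontal distance between topdisc_center and plate_center below 0.007 m and z of topdisc_center in the frame of plate_center between 0.023 and 0.029 m and angle between topdisc_center's own z axis and vertical below 0.1 rad and contact force between topdisc and the fingers below 0.1 N), for 0.2 s.
At the end, for the whole second after the job is handed in: The plate, held by the fingers alone, is over the stand (within 60 mm), at least 43 mm clear of it, under 5 deg tilt, steady (20 mm/s, 0.15 rad/s); the wooden disc lies flat on it and the small brass disc on that, each within 7 mm of the plate's axis, the fingers touching neither (horizontal distance between each of sample_center, topdisc_center and plate_center below 0.007 m and z of sample_center in the frame of plate_center between 0.01 and 0.016 m and angle between each of sample_center, topdisc_center's own z axis and vertical below 0.1 rad and z of topdisc_center in the frame of plate_center between 0.023 and 0.029 m and z of plate_center in the frame of stand_top above 0.05 m and angle between plate_center's own z axis and vertical below 0.09 rad and linear speed of plate below 0.02 m/s and angular speed of plate below 0.15 rad/s and contact force between plate and the fingers above 2 N and contact force between plate and stand below 0.05 N and contact force between each of sample, topdisc and the fingers below 0.1 N and horizontal distance between plate_center and stand_top below 0.06 m); the arm keeps its last pose, push and grip.
It fails at once if the lamp is knocked or moved by more than 20 mm (distance of lamp from where it was at the start of the episode above 0.02 m).
It fails at once if the beaker is knocked or moved by more than 20 mm (distance of beaker from where it was at the start of the episode above 0.02 m).
It fails at once if the stopper is knocked or moved by more than 20 mm (distance of stopper from where it was at the start of the episode above 0.02 m).
It fails at once if the base plate tips by more than 15 degrees (angle between plate_center's own z axis and vertical above 0.26 rad).
It also fails if it takes over 59 s, if anything falls off the work surface, if the arm or the gripper's body presses on something with over 40 N, if the wrist force passes 120 N, or if a joint passes its speed limit or range.

## Working session

There is one attempt and no reset: what is moved stays moved. The work goes in short steps, Python scripts to look and compute and a tool call to move; the robot and the scene stay as the last step left them, time stands still between calls to the robot, and variables do not carry over. Pictures are saved under pics/ and viewed, and the job is handed in when it is done.

Besides the shell and the picture viewer there is one more tool, called after ">>>" as a command line: name --pt "numbers of a row" for each row, then --argument value for the rest. servo_tool: Moves the arm, as the interface text tells. Its arguments: {"type":"object","properties":{"increments":{"type":"array","items":{"type":"array","items":{"type":"number"}}},"force":{"type":"number"}},"required":["increments"]}

```bash
mkdir -p pics
python3 - <<'E'
from rig import env
import cv2,pickle
s=env.read_state();print(s)
for n in("side","top","wrist"):
    c=env.capture(n);cv2.imwrite(f"pics/{n}0.png",c["color"][:,:,::-1]);print(n,{k:v for k,v in c.items() if k!="color"})
    pickle.dump(c,open(f"{n}0.pkl","wb"))
E
```

```text
{'time': 0.0, 'joints': array([62.24520838, 19.07157455, -3.70797494, 83.70519993,  1.23793069,
       77.3433349 , -5.07125282]), 'dq': array([-0.10006994,  0.01042021, -0.08806393,  0.02156363, -0.00228654,
       -0.05251716, -0.01010903]), 'effort': array([-4.67068567e-04, -6.25450301e+01,  4.89622657e-02, -3.91596901e+01,
        1.61656685e-02,  9.96328716e-03,  6.42337000e-05]), 'ee_pos': array([ 0.278438  , -0.55940867,  0.40392688]), 'orientation': array([-1.79919848e+02,  3.74210876e-03,  2.64614856e+01]), 'contact_force': array([0.73644769, 0.30647476, 0.72560968]), 'ft_torque': array([ 0.00103024, -0.00759752, -0.01951405]), 'grip_width': 0.0851641620483924}
side {'vertical_fov': 48.947822431477405, 'cx': 272.2867220684941, 'cy': 211.44378640891838, 'R': array([[-0.95791943, -0.28613651, -0.02272136],
       [-0.12229826,  0.4784747 , -0.86954304],
       [ 0.2596796 , -0.83017339, -0.49333421]]), 't': array([0.61536711, 0.09959805, 1.1817319 ])}
top {'vertical_fov': 57.055606258558676, 'cx': 281.82974220984477, 'cy': 211.7582376377257, 'R': array([[-0.02344369, -0.99927129, -0.03012109],
       [-0.99559132,  0.02607326, -0.09010059],
       [ 0.09082029,  0.02787601, -0.99547707]]), 't': array([0.11173887, 0.58694924, 0.89124799])}
wrist {'vertical_fov': 65.70646984690485, 'cx': 281.63128685739366, 'cy': 205.86867628684297, 'R': array([[ 0.44557406, -0.89524325, -0.00181307],
       [-0.86432214, -0.43071015,  0.25968443],
       [-0.23326164, -0.11414157, -0.96569183]]), 't': array([-0.62402709, -0.03371189,  0.37902525])}
```

View pics/side0.png

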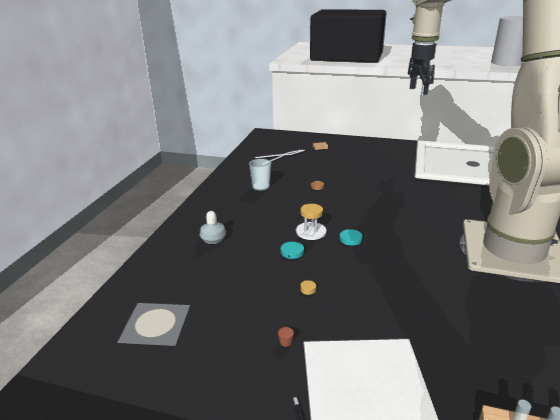

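View pics/top0.png

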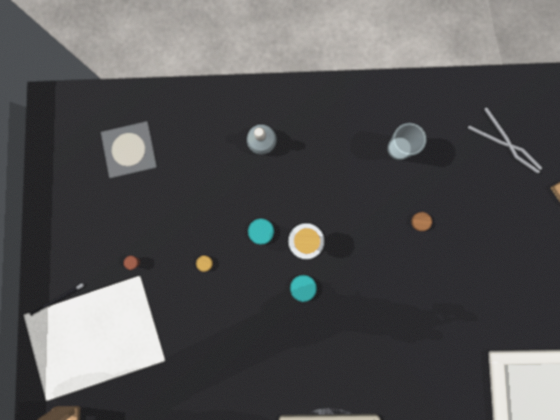

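View pics/wrist0.png

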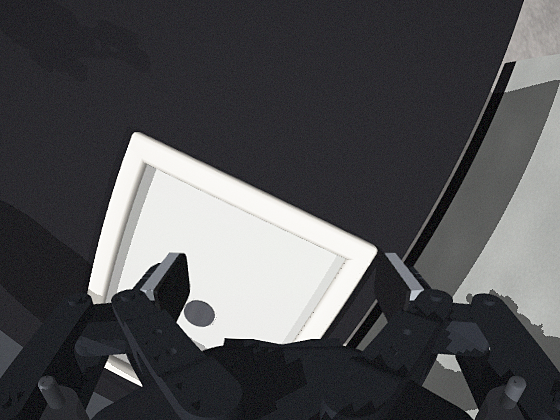

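Top view: the plate is on the white-footed stand at (306,240). The wooden disc is at (422,221) on the right, and the small brass disc is at (204,263) on the left. The turquoise look-alikes are at (261,231) and (303,288), the lamp at (261,138), the beaker at (405,142) and the stopper at (130,263). Next I'll measure the three targets.

```bash
cat > h.py <<'E'
import numpy as np,cv2,pickle
def ray(c,u,v,fish=False):
    f=210/np.tan(np.radians(c["vertical_fov"]/2))
    x=np.array([(u-c["cx"])/f,(v-c["cy"])/f])
    if fish:
        r=np.linalg.norm(x); d=np.r_[x/r*np.sin(r),np.cos(r)] if r>0 else np.array([0,0,1.])
    else: d=np.r_[x,1]
    o=-c["R"].T@c["t"]; return o,c["R"].T@d
def plane(c,u,v,z,fish=False):
    o,d=ray(c,u,v,fish); return o+d*(z-o[2])/d[2]
def proj(c,X,fish=False):
    f=210/np.tan(np.radians(c["vertical_fov"]/2));p=c["R"]@X+c["t"]
    if fish:
        r=np.linalg.norm(p[:2]);th=np.arctan2(r,p[2]);q=p[:2]/r*th
    else:q=p[:2]/p[2]
    return q*f+[c["cx"],c["cy"]]
def blobs(c,lo,hi,amin=30):
    hsv=cv2.cvtColor(c["color"],cv2.COLOR_RGB2HSV)
    m=cv2.inRange(hsv,np.array(lo),np.array(hi))
    n,l,st,ce=cv2.connectedComponentsWithStats(m)
    return [(i,st[i],ce[i],l==i) for i in range(1,n) if st[i][4]>=amin]
def tri(a,b):
    (o1,d1),(o2,d2)=a,b
    d1=d1/np.linalg.norm(d1);d2=d2/np.linalg.norm(d2)
    s=np.linalg.lstsq(np.c_[d1,-d2],o2-o1,rcond=None)[0]
    p,q=o1+s[0]*d1,o2+s[1]*d2; return (p+q)/2,np.linalg.norm(p-q)
E
python3 - <<'E'
from h import *
for n in("top","side"):
    c=pickle.load(open(n+"0.pkl","rb"))
    for i,st,ce,m in blobs(c,(3,90,60),(30,255,255)):
        hsv=cv2.cvtColor(c["color"],cv2.COLOR_RGB2HSV)[m].mean(0)
        print(n,st,ce.round(1),hsv.round(), [plane(c,*ce,z)[:2].round(4) for z in(.01,.074)])
    for i,st,ce,m in blobs(c,(80,90,60),(100,255,255)): print("turq",n,ce.round(1),plane(c,*ce,.01).round(3))
c=pickle.load(open("top0.pkl","rb"));im=c["color"][190:320,170:450,::-1]
cv2.imwrite("pics/crop0.png",cv2.resize(im,None,fx=2.8,fy=2.8,interpolation=cv2.INTER_CUBIC))
E
```

```text
top [551 182   9  19  93] [556.3 189.9] [ 16. 103. 142.] [array([ 0.6265, -0.5592]), array([ 0.6183, -0.516 ])]
top [411 212  22  19 330] [421.4 221.2] [ 13. 129. 146.] [array([ 0.5598, -0.2363]), array([ 0.5561, -0.2152])]
top [294 229  26  25 494] [306.6 240.5] [ 20. 137. 218.] [array([0.5201, 0.0396]), array([0.5192, 0.0418])]
top [123 255  17  15 181] [130.7 262.2] [  7. 125. 134.] [array([0.4778, 0.4675]), array([0.4798, 0.4404])]
top [195 255  18  17 242] [203.8 263. ] [ 20. 135. 174.] [array([0.4719, 0.2889]), array([0.4743, 0.274 ])]
top [ 41 407  38  13 371] [ 62.8 413.9] [ 15.  94. 103.] [array([0.1266, 0.6251]), array([0.1526, 0.5871])]
turq top [260.5 231. ] [0.546 0.15  0.01 ]
turq top [302.8 287.9] [0.408 0.052 0.01 ]
side [313 142  15   8  93] [319.9 145.5] [ 16. 105. 180.] [array([ 0.618 , -0.5735]), array([ 0.5873, -0.4136])]
side [311 181  13   9 103] [317.  184.9] [ 13. 130. 153.] [array([ 0.5576, -0.229 ]), array([ 0.5326, -0.1018])]
side [300 203  23  16 301] [311.2 210.6] [ 20. 137. 194.] [array([ 0.5392, -0.0573]), array([0.516 , 0.0535])]
side [300 280  17  15 210] [307.7 286.9] [ 20. 136. 185.] [array([0.4704, 0.2917]), array([0.4537, 0.3694])]
side [278 327  16  20 254] [285.5 335.9] [  7. 129. 142.] [array([0.4791, 0.4537]), array([0.4616, 0.516 ])]
side [480 405  34  15 362] [495.1 413.5] [ 16.  97. 204.] [array([0.0995, 0.5319]), array([0.1181, 0.5868])]
side [527 415  19   5  58] [534.6 417.7] [ 15.  99. 190.] [array([0.0391, 0.5233]), array([0.0634, 0.579 ])]
turq side [350.4 236.8] [0.407 0.056 0.01 ]
turq side [291.7 249.6] [0.544 0.155 0.01 ]
```

View pics/crop0.png

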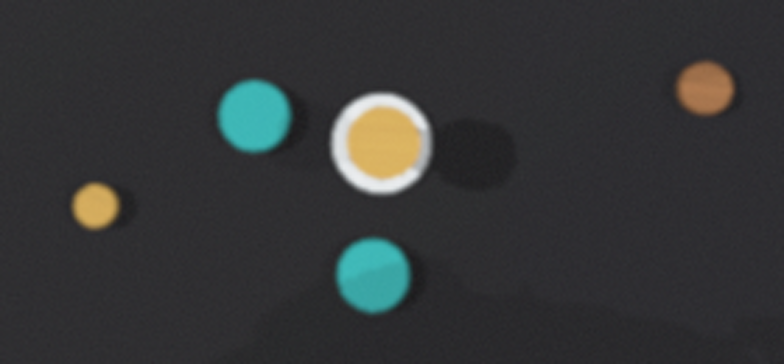

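The crop confirms it: the brass plate is on the white foot, the wider copper-brown wooden disc is on the right, and the narrower brass disc is on the left. The two turquoise discs on the bench are the look-alikes and stay untouched. I'll turn to yaw 90, which makes tool x = world +y, tool y = world +x and tool z = down, then go over the wood.

>>> servo_tool --pt "0 0 0 0 0 -1.8 1" --pt "0 0 0 0 0 -1.8 1" --pt "0 0 0 0 0 -1.8 1" --pt "0 0 0 0 0 -1.8 1" --pt "0 0 0 0 0 -1.8 1" --pt "0 0 0 0 0 -1.8 1" --pt "0 0 0 0 0 -1.9 1" --force 40

```text
time: 1.02
ee_pos: [0.2784, -0.5595, 0.4044]
orientation: [-180.0, -0.0, 90.3]
contact_force: [0.2, 0.4, -0.2]
grip_width: 0.0852
```

>>> servo_tool --pt "0.027 0.0235 0.01 0 0 0 1" --pt "0.027 0.0235 0.01 0 0 0 1" --pt "0.027 0.0235 0.01 0 0 0 1" --pt "0.027 0.0235 0.01 0 0 0 1" --pt "0.027 0.0235 0.01 0 0 0 1" --pt "0.027 0.0235 0.01 0 0 0 1" --pt "0.027 0.0235 0.01 0 0 0 1" --pt "0.027 0.0235 0.01 0 0 0 1" --pt "0.027 0.0235 0.01 0 0 0 1" --pt "0.027 0.0235 0.01 0 0 0 1" --pt "0.027 0.0235 0.01 0 0 0 1" --pt "0.027 0.0235 0.01 0 0 0 1" --pt "0 0 0 0 0 0 1" --pt "0 0 0 0 0 0 1"

```text
time: 2.78
ee_pos: [0.5604, -0.2363, 0.2846]
orientation: [-180.0, 0.0, 89.9]
contact_force: [-0.3, -0.6, 0.3]
grip_width: 0.0853
```

```bash
cat > look.py <<'E'
import sys
from rig import env
from h import *
tag=sys.argv[1]
c=env.capture("wrist");cv2.imwrite(f"pics/w_{tag}.png",c["color"][:,:,::-1]);pickle.dump(c,open(f"w_{tag}.pkl","wb"))
s=env.read_state();print(s["time"],s["ee_pos"].round(4),s["orientation"].round(2),s["contact_force"].round(1),s["grip_width"])
zs=[float(a) for a in sys.argv[2:]]
for i,st,ce,m in blobs(c,(3,90,60),(30,255,255),300):
    cn=max(cv2.findContours(m.astype("uint8"),0,1)[0],key=cv2.contourArea)[:,0]
    print(st,ce.round(1))
    for z in zs:
        P=np.array([plane(c,*p,z,True)[:2] for p in cn.astype(float)],np.float32)
        (cx,cy),r=cv2.minEnclosingCircle(P); print("  z",z,"centre",round(cx,4),round(cy,4),"diam",round(2*r,4))
E
python3 look.py wood 0.012
```

```text
2.825 [ 0.5602 -0.2368  0.2848] [-1.7998e+02  4.0000e-02  8.9880e+01] [-0.2 -0.1 -0.4] 0.08539001239615028
[ 253  177   56   58 2548] [280.8 205.4]
  z 0.012 centre 0.5594 -0.2357 diam 0.0464
```

View pics/w_wood.png

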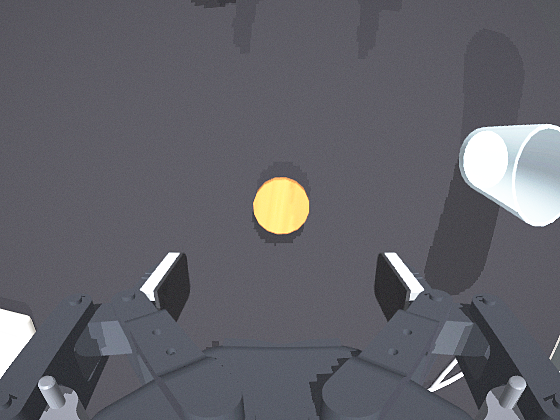

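The wrist view shows the disc at pixel (281,205) between the jaws, at world (0.559,-0.236), 1 mm from the tool axis. Descend and grip.

>>> servo_tool --pt "0.001 -0.001 0.02 0 0 0 1" --pt "0 0 0.02 0 0 0 1" --pt "0 0 0.02 0 0 0 1" --pt "0 0 0.02 0 0 0 1" --pt "0 0 0.015 0 0 0 1" --pt "0 0 0.01 0 0 0 1" --pt "0 0 0.004 0 0 0 1" --pt "0 0 0 0 0 0 1" --pt "0 0 0 0 0 0 -1" --pt "0 0 0 0 0 0 -1" --pt "0 0 0 0 0 0 -1" --pt "0 0 0 0 0 0 -1" --pt "0 0 0 0 0 0 -1" --pt "0 0 0 0 0 0 -1" --force 25

```text
time: 4.58
ee_pos: [0.5599, -0.2348, 0.1764]
orientation: [180.0, 0.0, 90.0]
contact_force: [-1.3, 1.0, 7.4]
grip_width: 0.0424
```

```bash
python3 look.py woodg 0.012; python3 -c "
import cv2;i=cv2.imread('pics/w_woodg.png');cv2.imwrite('pics/w_woodg_c.png',cv2.resize(i[150:420,100:460],None,fx=2,fy=2))"
```

```text
4.625 [ 0.5599 -0.2348  0.1764] [1.7996e+02 3.0000e-02 8.9960e+01] [-2.5  0.5  6.1] 0.042211700659976176
[235 220  94  85 902] [284.9 244.2]
  z 0.012 centre 0.5608 -0.2342 diam 0.0468
```

View pics/w_woodg_c.png

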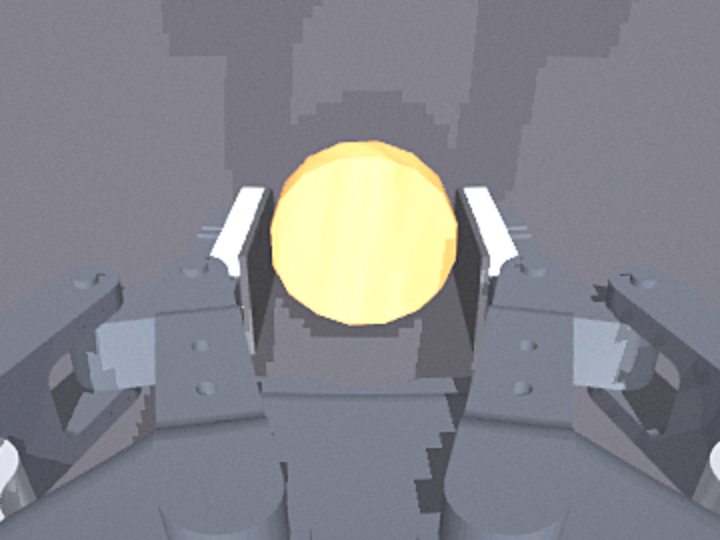

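Gripped, centred between the pads. Lift, and go just short of the plate to measure it with the wrist camera.

>>> servo_tool --pt "0 0 -0.005 0 0 0 -1" --pt "0 0 -0.02 0 0 0 -1" --pt "0 0 -0.025 0 0 0 -1" --pt "0 0 -0.025 0 0 0 -1" --pt "0 0 -0.025 0 0 0 -1" --pt "0 0 -0.025 0 0 0 -1" --pt "0.0165 -0.004 0 0 0 0 -1" --pt "0.0275 -0.0075 0 0 0 0 -1" --pt "0.0275 -0.0075 0 0 0 0 -1" --pt "0.0275 -0.0075 0 0 0 0 -1" --pt "0.0275 -0.0075 0 0 0 0 -1" --pt "0.0275 -0.005 0 0 0 0 -1" --pt "0.011 -0.002 0 0 0 0 -1" --pt "0 0 0 0 0 0 -1" --pt "0 0 0 0 0 0 -1"

```text
time: 6.5
ee_pos: [0.5189, -0.0708, 0.3006]
orientation: [-180.0, 0.0, 89.9]
contact_force: [-0.7, 0.3, -0.0]
grip_width: 0.0425
```

```bash
python3 look.py plate1 0.074
python3 - <<'E'
from rig import env
from h import *
c=env.capture("top");cv2.imwrite("pics/t1.png",c["color"][:,:,::-1])
E
```

```text
6.55 [ 0.5189 -0.0709  0.3006] [-1.800e+02  2.000e-02  8.987e+01] [ 0.3  0.1 -0.9] 0.04226541753220206
[ 232    0  101   95 7296] [281.7  46.2]
  z 0.074 centre 0.5194 0.0413 diam 0.0609
[ 235  221   94   92 6784] [281.5 266.4]
  z 0.074 centre 0.5185 -0.1017 diam 0.0696
```

View pics/w_plate1.png

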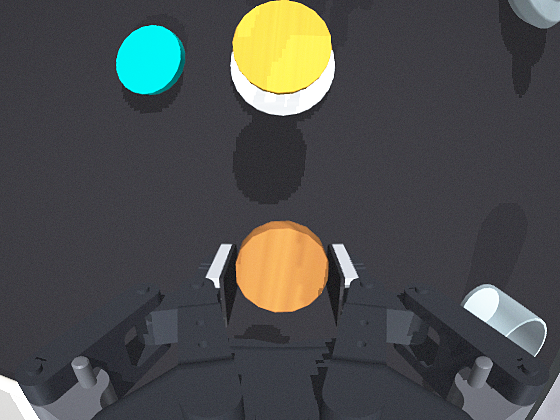

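Run:
```python
from h import *
c=pickle.load(open("w_plate1.pkl","rb"))
for i,st,ce,m in blobs(c,(3,90,60),(30,255,255),300):
    z=.074 if ce[1]<150 else .136
    cn=max(cv2.findContours(m.astype("uint8"),0,1)[0],key=cv2.contourArea)[:,0]
    P=np.array([plane(c,*p,z,True)[:2] for p in cn.astype(float)],np.float32)
    print(cv2.minEnclosingCircle(P),plane(c,*ce,z,True), cv2.fitEllipse(P)[0:2])
```

```text
((0.5193990468978882, 0.041309960186481476), 0.030440934002399445) [0.51923932 0.0406644  0.074     ] ((0.5192438960075378, 0.041644107550382614), (0.05876198410987854, 0.059668656438589096))
((0.5187197327613831, -0.07115118950605392), 0.023837333545088768) [ 0.51892084 -0.06956114  0.136     ] ((0.5189160108566284, -0.07114814221858978), (0.042771220207214355, 0.04683534428477287))
```

Plate at (0.5193,0.0415); the top view and wrist view agree. Move over it and lower to about 1 mm above the plate.

>>> servo_tool --pt "0.012 0.0004 0 0 0 0 -1" --pt "0.025 0 0 0 0 0 -1" --pt "0.025 0 0 0 0 0 -1" --pt "0.025 0 0 0 0 0 -1" --pt "0.018 0 0 0 0 0 -1" --pt "0.0079 0 0 0 0 0 -1" --pt "0 0 0 0 0 0 -1" --pt "0 0 0.015 0 0 0 -1" --pt "0 0 0.015 0 0 0 -1" --pt "0 0 0.01 0 0 0 -1" --pt "0 0 0.005 0 0 0 -1" --pt "0 0 0.003 0 0 0 -1" --pt "0 0 0.001 0 0 0 -1" --pt "0 0 0 0 0 0 -1" --pt "0 0 0 0 0 0 -1"

```text
time: 8.48
ee_pos: [0.5194, 0.0432, 0.252]
orientation: [180.0, 0.0, 90.0]
contact_force: [0.7, -0.2, -0.3]
grip_width: 0.0423
```

```bash
python3 look.py pl2 0.086
python3 - <<'E'
from rig import env
from h import *
c=env.capture("side");im=c["color"][150:260,250:370,::-1]
cv2.imwrite("pics/s2.png",cv2.resize(im,None,fx=5,fy=5,interpolation=cv2.INTER_CUBIC))
E
```

```text
8.525 [0.5194 0.0432 0.252 ] [1.7997e+02 1.0000e-02 8.9960e+01] [ 0.4 -0.3 -0.4] 0.042446769548545725
[ 224  196  115  117 9710] [281.1 253.1]
  z 0.086 centre 0.5187 0.0478 diam 0.059
```

View pics/w_pl2.png

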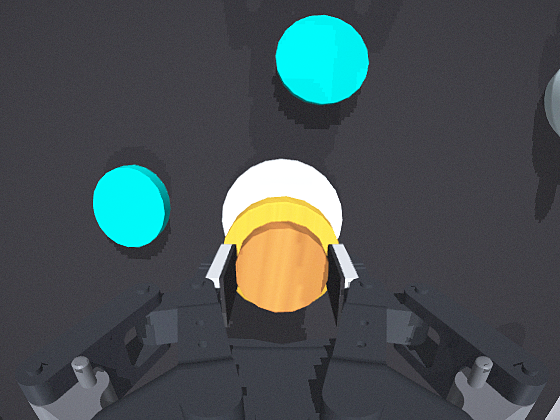

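View pics/s2.png

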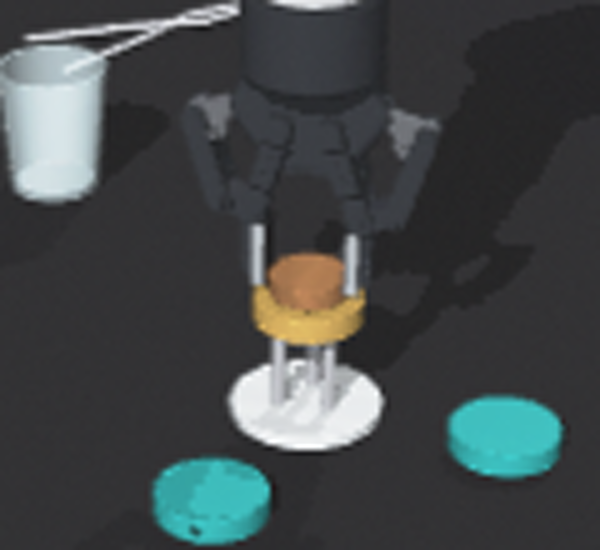

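Wood is just above the plate and central, about 1 mm too far in +y. Correct that, set it down and release.

>>> servo_tool --pt "-0.0012 0 0 0 0 0 -1" --pt "0 0 0.001 0 0 0 -1" --pt "0 0 0.0006 0 0 0 -1" --pt "0 0 0 0 0 0 -1" --pt "0 0 0 0 0 0 -1"

```text
time: 9.2
ee_pos: [0.5193, 0.0419, 0.2503]
orientation: [180.0, 0.0, 90.0]
contact_force: [-2.6, -1.0, 5.3]
grip_width: 0.0424
```

Contact at 5 N. Open, then rise.

>>> servo_tool --pt "0 0 0 0 0 0 0.2" --pt "0 0 0 0 0 0 0.4" --pt "0 0 0 0 0 0 0.7" --pt "0 0 0 0 0 0 1" --pt "0 0 0 0 0 0 1" --pt "0 0 -0.01 0 0 0 1" --pt "0 0 -0.02 0 0 0 1" --pt "0 0 -0.02 0 0 0 1" --pt "0 0 0 0 0 0 1" --pt "0 0 0 0 0 0 1"

```text
time: 10.45
ee_pos: [0.5192, 0.0419, 0.2998]
orientation: [-180.0, 0.0, 90.0]
contact_force: [-0.5, 0.2, -0.5]
grip_width: 0.0854
```

```bash
python3 look.py pl3 0.086 0.074
```

```text
10.5 [0.5191 0.0419 0.2995] [-1.7995e+02  1.0000e-02  8.9960e+01] [ 0.7 -0.4  0.7] 0.08562230710016099
[ 235  178   94   92 6708] [281.6 223.6]
  z 0.086 centre 0.5189 0.0465 diam 0.058
  z 0.074 centre 0.5189 0.0425 diam 0.0618
```

View pics/w_pl3.png

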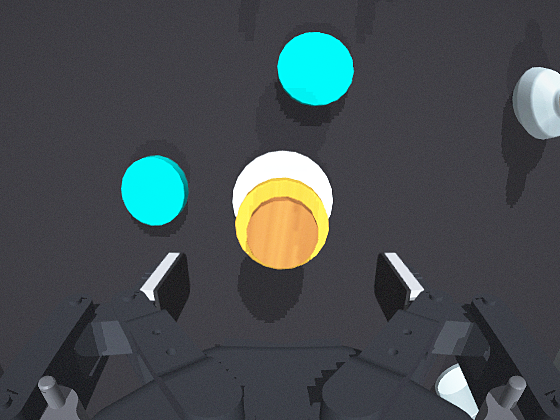

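```bash
cat > sep.py <<'E'
import sys
from h import *
c=pickle.load(open(sys.argv[1],"rb"))
hsv=cv2.cvtColor(c["color"],cv2.COLOR_RGB2HSV)
for nm,lo,hi,z in(("wood",(3,90,60),(18,255,255),.086),("brass",(19,90,60),(35,255,255),.074)):
    for i,st,ce,m in blobs(c,lo,hi,500):
        cn=max(cv2.findContours(cv2.morphologyEx(m.astype("uint8"),2,np.ones((3,3))),0,1)[0],key=cv2.contourArea)[:,0]
        P=np.array([plane(c,*p,z,True)[:2] for p in cn.astype(float)],np.float32)
        (a,b),r=cv2.minEnclosingCircle(P);print(nm,st,ce.round(1),round(a,4),round(b,4),round(2*r,4),P.min(0),P.max(0),hsv[m].mean(0).round())
E
python3 sep.py w_pl3.pkl
```

```text
wood [ 247  197   71   73 4013] [282.  232.1] 0.519 0.0413 0.046 [0.4981801  0.01837076] [0.5406695  0.06382445] [ 16. 156. 240.]
brass [ 235  178   94   91 2633] [281.1 210. ] 0.5189 0.0427 0.0612 [0.4894743  0.01759613] [0.5489536  0.07287017] [ 26. 167. 250.]
```

The wood lies flat and its centre is within about 1 mm of the plate's. Now over the small brass disc.

>>> servo_tool --pt "0.014 -0.003 0 0 0 0 1" --pt "0.026 -0.005 0 0 0 0 1" --pt "0.026 -0.005 0 0 0 0 1" --pt "0.026 -0.005 0 0 0 0 1" --pt "0.026 -0.005 0 0 0 0 1" --pt "0.026 -0.005 0 0 0 0 1" --pt "0.026 -0.005 0 0 0 0 1" --pt "0.026 -0.005 0 0 0 0 1" --pt "0.026 -0.005 0.008 0 0 0 1" --pt "0.025 -0.004 0.007 0 0 0 1" --pt "0 0 0 0 0 0 1" --pt "0 0 0 0 0 0 1"

```text
time: 12.0
ee_pos: [0.4723, 0.2889, 0.2849]
orientation: [-180.0, 0.0, 90.0]
contact_force: [0.0, -1.0, -0.6]
grip_width: 0.0855
```

```bash
python3 look.py br 0.014
```

```text
12.05 [0.4726 0.2885 0.285 ] [-1.7999e+02  3.0000e-02  8.9920e+01] [-0.  -0.4  0.5] 0.08554973577675246
[ 258  182   47   49 1793] [281.3 206.3]
  z 0.014 centre 0.4718 0.2895 diam 0.0389
```

View pics/w_br.png

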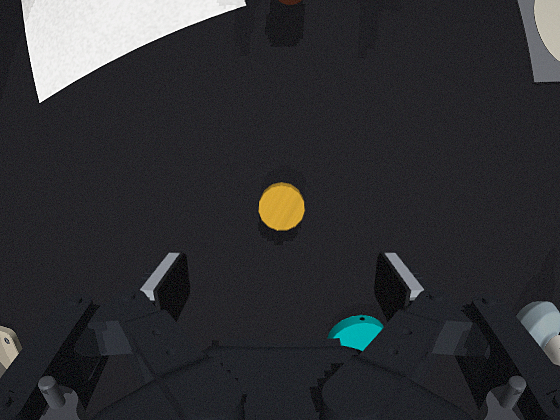

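>>> servo_tool --pt "0.0005 -0.0006 0.02 0 0 0 1" --pt "0 0 0.02 0 0 0 1" --pt "0 0 0.02 0 0 0 1" --pt "0 0 0.02 0 0 0 1" --pt "0 0 0.015 0 0 0 1" --pt "0 0 0.008 0 0 0 1" --pt "0 0 0.003 0 0 0 1" --pt "0 0 0 0 0 0 1" --pt "0 0 0 0 0 0 -1" --pt "0 0 0 0 0 0 -1" --pt "0 0 0 0 0 0 -1" --pt "0 0 0 0 0 0 -1" --pt "0 0 0 0 0 0 -1" --pt "0 0 0 0 0 0 -1" --force 30

```text
time: 13.8
ee_pos: [0.472, 0.2896, 0.1796]
orientation: [180.0, 0.0, 90.0]
contact_force: [-1.1, -1.5, 5.9]
grip_width: 0.0342
```

>>> servo_tool --pt "0 0 -0.005 0 0 0 -1" --pt "0 0 -0.02 0 0 0 -1" --pt "0 0 -0.025 0 0 0 -1" --pt "0 0 -0.03 0 0 0 -1" --pt "0 0 -0.03 0 0 0 -1" --pt "0 0 -0.03 0 0 0 -1" --pt "-0.014 0.003 0 0 0 0 -1" --pt "-0.026 0.005 0 0 0 0 -1" --pt "-0.026 0.005 0 0 0 0 -1" --pt "-0.026 0.005 0 0 0 0 -1" --pt "-0.026 0.005 0 0 0 0 -1" --pt "-0.026 0.005 0 0 0 0 -1" --pt "-0.026 0.005 0 0 0 0 -1" --pt "-0.026 0.005 0 0 0 0 -1" --pt "-0.026 0.005 0 0 0 0 -1" --pt "-0.018 0.003 0 0 0 0 -1" --pt "-0.008 0.0013 0 0 0 0 -1" --pt "0 0 0 0 0 0 -1" --pt "0 0 0 0 0 0 -1"

```text
time: 16.18
ee_pos: [0.5189, 0.0425, 0.3191]
orientation: [180.0, -0.0, 90.0]
contact_force: [0.2, 0.7, -0.2]
grip_width: 0.034
```

```bash
python3 look.py br2 0.086; python3 sep.py w_br2.pkl
```

```text
16.225 [0.5189 0.0425 0.3192] [ 1.7999e+02 -2.0000e-02  9.0050e+01] [-1.4 -0.  -0.8] 0.034325752095148106
[ 239  174   86  130 8900] [281.7 237.6]
  z 0.086 centre 0.519 0.028 diam 0.0943
wood [ 250  191   65   49 2091] [282.4 213.2] 0.5192 0.042 0.0446 [0.49799213 0.03255597] [0.5404824 0.0638662] [ 16. 158. 235.]
brass [ 239  174   86  130 6734] [281.6 244.8] 0.5193 0.0234 0.0992 [ 0.48939022 -0.02556856] [0.548621  0.0728793] [ 27. 167. 250.]
```

View pics/w_br2.png

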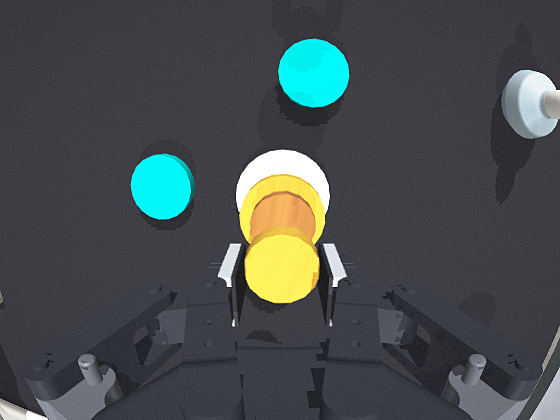

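The brass disc is held over the stack, with wood and plate still concentric below it. Lower to about 1 mm above the wood.

>>> servo_tool --pt "-0.0008 0.0004 0.005 0 0 0 -1" --pt "0 0 0.015 0 0 0 -1" --pt "0 0 0.015 0 0 0 -1" --pt "0 0 0.01 0 0 0 -1" --pt "0 0 0.005 0 0 0 -1" --pt "0 0 0.0025 0 0 0 -1" --pt "0 0 0 0 0 0 -1" --pt "0 0 0 0 0 0 -1"

```text
time: 17.23
ee_pos: [0.5196, 0.0407, 0.267]
orientation: [180.0, 0.0, 90.0]
contact_force: [-0.3, 0.0, -1.1]
grip_width: 0.0339
```

>>> servo_tool --pt "0 0 0.0006 0 0 0 -1" --pt "0 0 0.0006 0 0 0 -1" --pt "0 0 0 0 0 0 -1"

```text
time: 17.6
ee_pos: [0.5195, 0.0407, 0.2656]
orientation: [180.0, 0.0, 90.0]
contact_force: [-0.6, -0.5, 2.1]
grip_width: 0.034
```

>>> servo_tool --pt "0 0 0.0004 0 0 0 -1" --pt "0 0 0 0 0 0 -1" --pt "0 0 0 0 0 0 0.0" --pt "0 0 0 0 0 0 0.3" --pt "0 0 0 0 0 0 0.7" --pt "0 0 0 0 0 0 1" --pt "0 0 0 0 0 0 1" --pt "0 0 -0.01 0 0 0 1" --pt "0 0 -0.025 0 0 0 1" --pt "0 0 0 0 0 0 1" --pt "0 0 0 0 0 0 1"

```text
time: 18.98
ee_pos: [0.5193, 0.0406, 0.2999]
orientation: [180.0, 0.0, 90.0]
contact_force: [0.4, 0.2, -0.4]
grip_width: 0.0855
```

```bash
python3 look.py st 0.1; python3 sep.py w_st.pkl;python3 - <<'E'
from rig import env
from h import *
c=env.capture("side");im=c["color"][150:260,250:370,::-1];pickle.dump(c,open("side3.pkl","wb"))
cv2.imwrite("pics/s3.png",cv2.resize(im,None,fx=5,fy=5,interpolation=cv2.INTER_CUBIC))
E
```

```text
19.025 [0.5192 0.0406 0.2996] [-1.7997e+02  1.0000e-02  8.9960e+01] [-0.9 -0.6 -0.1] 0.08559193916046816
[ 234  176   95   96 6895] [281.2 222.7]
  z 0.1 centre 0.5194 0.0496 diam 0.0565
wood [ 246  195   72   53 1090] [281.1 212.2] 0.5194 0.042 0.0447 [0.49804905 0.03379451] [0.54088867 0.0636832 ] [ 14. 161. 217.]
brass [ 234  176   94   96 5742] [281.3 224.4] 0.5187 0.0408 0.0649 [0.48966774 0.00888721] [0.54857874 0.07278761] [ 26. 168. 250.]
```

View pics/w_st.png

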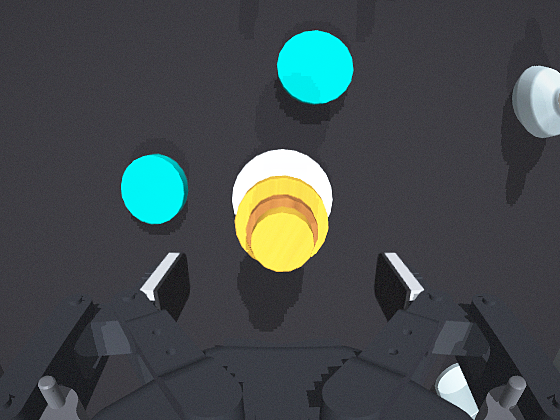

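View pics/s3.png

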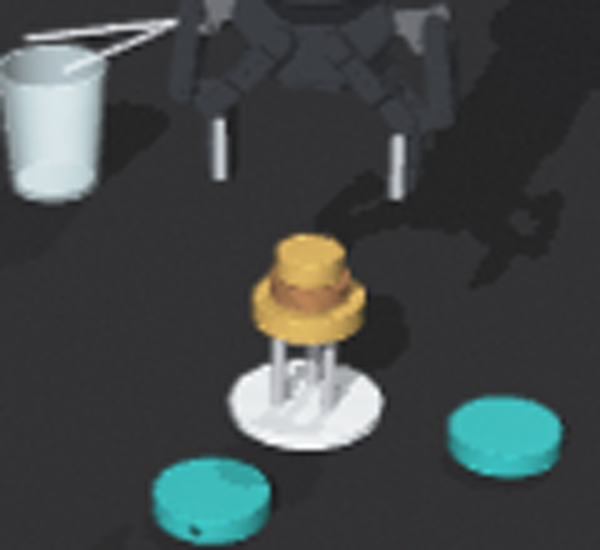

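Run:
```python
from h import *
c=pickle.load(open("w_st.pkl","rb"))
for i,st,ce,m in blobs(c,(19,90,60),(35,255,255),500):
    yy,xx=np.where(m); k=yy>=216   # rows dominated by small disc
    for r in(225,235,240,245,255,265,270):
        row=np.where(m[r,244:322])[0]+244 if 0 else np.where(m[r])[0]; print(r,row.min(),row.max())
g=c["color"][170:280,225:340,::-1];cv2.imwrite("pics/st_c.png",cv2.resize(g,None,fx=5,fy=5))
for v in(207,271):print(v,plane(c,282,v,.1,True))
print(plane(c,250,240,.1,True),plane(c,316,240,.1,True))
```

```text
225 235 327
235 237 325
240 239 324
245 241 321
255 250 312
265 263 301
270 273 291
207 [0.51968251 0.06028558 0.1       ]
271 [0.51966548 0.02187475 0.1       ]
[0.50176786 0.04115753 0.1       ] [0.53871181 0.04111183 0.1       ]
```

View pics/st_c.png

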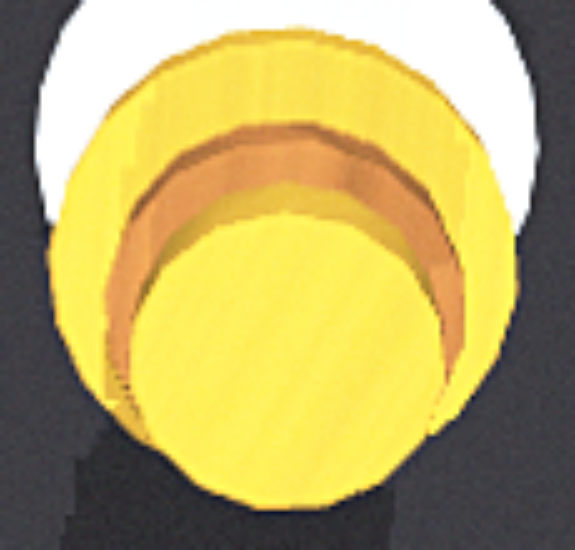

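Run:
```python
from h import *
c=pickle.load(open("w_st.pkl","rb"))
P=lambda u,v,z:plane(c,u,v,z,True)[1]
print("top",P(282,212.5,.1)-.018,P(282,272,.1)+.018)
print("wood",P(282,198.5,.086)-.022,"plate",P(282,177.8,.074)-.03)
```

```text
top 0.0391899127685791 0.039222394556758466
wood 0.039588450971901314 plate 0.04166115863510139
```

The stack is flat, and the top disc and wood are within about 2.5 mm of the plate's axis. Now straddle the plate's rim.

>>> servo_tool --pt "0.0008 0 0.01 0 0 0 1" --pt "0 0 0.02 0 0 0 1" --pt "0 0 0.02 0 0 0 1" --pt "0 0 0.015 0 0 0 1" --pt "0 0 0.01 0 0 0 1" --pt "0 0 0.0045 0 0 0 1" --pt "0 0 0 0 0 0 1" --pt "0 0 0 0 0 0 1" --force 60

```text
time: 20.08
ee_pos: [0.5197, 0.0416, 0.221]
orientation: [179.9, 0.0, 90.0]
contact_force: [-0.2, -0.5, -0.1]
grip_width: 0.0855
```

>>> servo_tool --pt "0 0 0 0 0 0 0.7" --pt "0 0 0 0 0 0 0.6" --pt "0 0 0 0 0 0 0.5" --pt "0 0 0 0 0 0 0.45" --pt "0 0 0 0 0 0 0.4" --pt "0 0 0 0 0 0 0.35" --pt "0 0 0 0 0 0 0.2" --pt "0 0 0 0 0 0 -1" --pt "0 0 0 0 0 0 -1" --pt "0 0 0 0 0 0 -1" --force 60

```text
time: 21.32
ee_pos: [0.5193, 0.0415, 0.221]
orientation: [-180.0, 0.0, 90.0]
contact_force: [-4.3, -0.8, 9.4]
grip_width: 0.058
```

```bash
python3 look.py gr 0.1;python3 - <<'E'
from rig import env
from h import *
c=env.capture("side");im=c["color"][150:260,250:370,::-1]
cv2.imwrite("pics/s4.png",cv2.resize(im,None,fx=5,fy=5,interpolation=cv2.INTER_CUBIC))
E
```

```text
21.375 [0.5193 0.0416 0.221 ] [-1.7997e+02  3.0000e-02  8.9960e+01] [-5.2 -0.9  9. ] 0.058186940428997046
[  210   209   144   136 15423] [281.5 278. ]
  z 0.1 centre 0.5196 0.0556 diam 0.0532
```

View pics/w_gr.png

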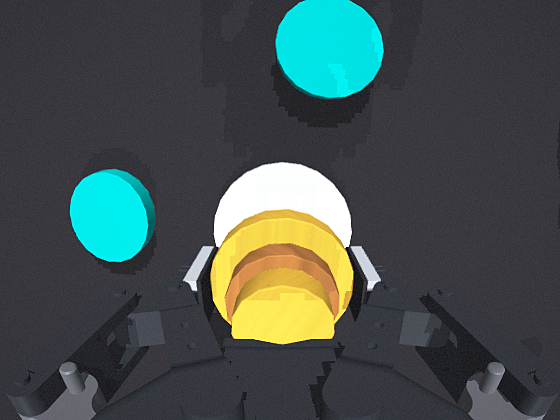

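View pics/s4.png

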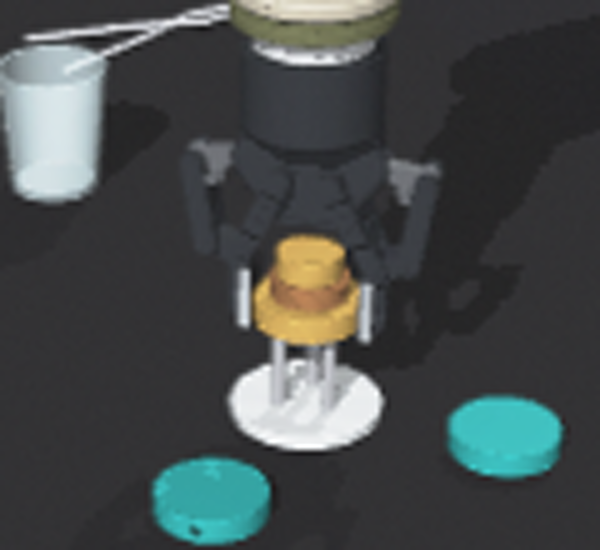

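The rim is gripped at 58 mm, with the pads clear of both discs. Lift slowly and straight up by 66 mm.

>>> servo_tool --pt "0 0 -0.001 0 0 0 -1" --pt "0 0 -0.002 0 0 0 -1" --pt "0 0 -0.003 0 0 0 -1" --pt "0 0 -0.005 0 0 0 -1" --pt "0 0 -0.006 0 0 0 -1" --pt "0 0 -0.007 0 0 0 -1" --pt "0 0 -0.008 0 0 0 -1" --pt "0 0 -0.008 0 0 0 -1" --pt "0 0 -0.007 0 0 0 -1" --pt "0 0 -0.006 0 0 0 -1" --pt "0 0 -0.005 0 0 0 -1" --pt "0 0 -0.004 0 0 0 -1" --pt "0 0 -0.003 0 0 0 -1" --pt "0 0 -0.001 0 0 0 -1" --pt "0 0 0 0 0 0 -1" --pt "0 0 0 0 0 0 -1" --pt "0 0 0 0 0 0 -1" --pt "0 0 0 0 0 0 -1"

```text
time: 23.68
ee_pos: [0.5194, 0.0415, 0.2864]
orientation: [-180.0, 0.0, 90.0]
contact_force: [-0.5, 0.1, -5.4]
grip_width: 0.0583
```

```bash
python3 look.py fin 0.1;python3 - <<'E'
from rig import env
from h import *
c=env.capture("side");im=c["color"][140:260,250:370,::-1]
cv2.imwrite("pics/s5.png",cv2.resize(im,None,fx=5,fy=5,interpolation=cv2.INTER_CUBIC))
E
```

```text
23.725 [0.5194 0.0415 0.2865] [180.     0.    89.96] [-1.   0.1 -5.2] 0.05810288886427756
[  210   209   144   136 15458] [281.5 277.8]
  z 0.1 centre 0.5201 0.0183 diam 0.0913
```

View pics/s5.png

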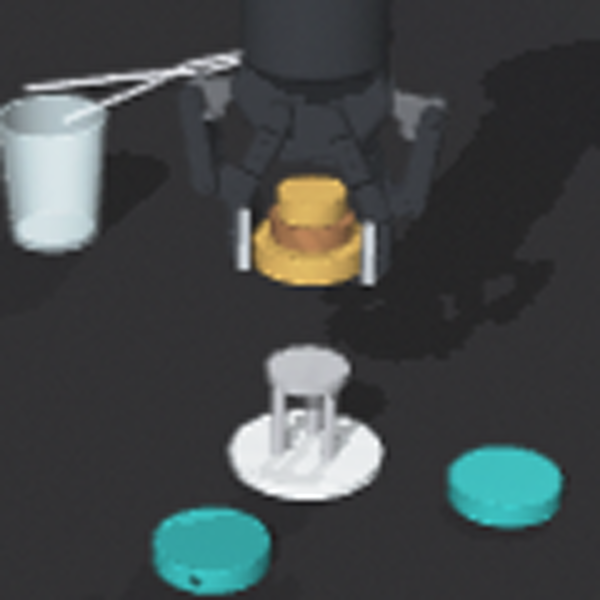

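View pics/w_fin.png

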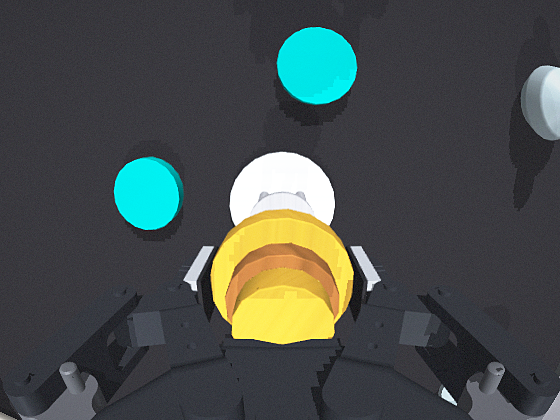

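The wrist view of the stack hasn't changed since the grip (same blob to the pixel), so there was no slip or tilt. The arm is lifted 65 mm, and the -5.3 N load matches the stack's weight. Handing in.

```bash
python3 -c "
from rig import env
env.close_job();s=env.read_state();print(s['time'],s['ee_pos'],s['contact_force'],s['grip_width'])"
```

```text
the job is handed in; nothing more can be done
the job is handed in; nothing more can be done
```

I built the stack and handed it in with the plate held about 65 mm above the support. The robot gave no verdict, and it returned no state reading after hand-in. The robot clock stood at about 23.8 s of the 59 s allowed.

- **Build:** I set the wooden disc on the base plate and released it. I then set the small brass disc on the wood and released it.
- **Centring:** Before the grip, the wrist view put the wood about 2 mm and the small brass disc about 2.5 mm from the plate's axis (limit 7 mm). Camera calibration is only good to about 2 mm.
- **Lift:** I gripped the plate alone by its rim at 60 N, with the pads visibly clear of both discs, and lifted straight up. The wrist view of the stack was the same before and after, so I saw no slip or tilt. The measured load of about 5.3 N is close to the stack's roughly 4.7 N.
- **Left alone:** I did not touch the lamp, beaker, stopper or turquoise look-alikes. I took no measurement of their positions at the end.

No check failed. One small disagreement: the gripper read about 2 mm narrower than the nominal diameter on all three discs.

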